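# Drain a rinsed etching plate on the timer

## Robot

A 7-joint arm with a two-finger parallel gripper is mounted at the origin on a cart in front of the work surface, level with it; the furniture and walls round the work are solid. World frame = base frame: x ahead of the robot, y to its left, z up, the work surface at z = 0. Lengths are in m, angles in rad, forces in N, time in s.
With the tool pointing down it reaches from about 0.425 to 0.925 m from the base axis. Payload 6.8 kg.
Tool frame: the origin (TCP) lies midway between the tips of the shut fingers; the grasp point (between the pads) lies 19 mm behind it; z points along the fingers, y is the direction in which the jaws open and shut (so a half turn about z gives the same grasp; the last joint's range is limited). The gripper opens to 85 mm and grips with 20 to 120 N. Pads are 22 mm wide; open, the fingers measure 114 mm over their backs; the gripper's body (76 mm by 85 mm) begins 54 mm behind the grasp point. The pads swing forward as they close: fully open they stand 13 mm farther back than shut.
Start: joints at [1.226, 0.477, 0.022, 1.555, -0.011, 1.109, -0.083], TCP at [0.158, -0.656, 0.231] pointing down, gripper open.
Joint ranges: [-2.96, 2.96], [-0.34, 2.1], [-1.41, 1.46], [0.24, 2.44], [-1.37, 4.51], [0.17, 1.92], [-2.96, 2.96]. Speed limits (rad/s): [2.39, 2.39, 3.14, 3.14, 3.14, 3.14, 3.14].

## Interface

Orientations are given as a unit quaternion [w, x, y, z].
In Python, from station import status, eyes, workorder gives the robot as it stands. The module is installed in compiled form; this text tells all that it offers.
- The arm moves only by the shell command python3 -m jog 'ROWS' [FORCE]. ROWS is text: rows parted by semicolons, each of 7 numbers parted by spaces: the shift along the tool's x, y, z in m, then the turn, a rotation vector about the tool's x, y, z in degrees, then the finger opening in m, from 0 to 0.0854. In form: dx dy dz rx ry rz jaw; .... A call has 1 to 5 rows; each row is the pose to reach, as a shift and turn from the pose commanded when the call began, along the tool's axes at that moment; what a row does not reach only later rows make up. A row lasts 1/10 s, in which the tool goes at most 50 mm and 8.59 degrees, less where a joint would pass 70% of its speed; a pose out of reach is approached as far as the arm can. A call with a gripper value outside its range is refused whole. The fingers move at their own pace and stop on an object; FORCE is the grip in N (left out, the last holds). Time passes only in rows, so rows that repeat a pose let the fingers close. It gives the time, the measured TCP pose, the force and the opening at its end, in the units of the state.
- status.get_obs(): the state, without advancing time (a new reading comes with each control period).
- eyes.read_camera(name): name is "scene" or "top" or "wrist"; returns a dict with "image" (400x640x3 uint8, red, green, blue), "intrinsics" (3x3 intrinsics, pixels), "position" and "orientation" of the camera in the world. Camera axes: x right, y up, looking along -z (the intrinsics and any distortion apply to the point x, -y, -z); pixel columns grow to the right and rows downward; lengths in m; the calibration is good to about 2 mm. A picture is of the moment at which its call begins. There is no depth.
- workorder.hand_in(): hands the job in, once; it reports no verdict.
The state is a dict: "t": time; "q": joint angles; "joint_vel": joint speeds; "joint_torque": joint torques, N m; "eef_pos": TCP position; "tool_rot": TCP orientation; "contact_force": force on the tool from outside, world axes, zero at the start; "torque": the same for the moment, N m; "gripper_width": opening from 0.0 (shut) to 1.0 (fully open).
Only numpy, scipy, OpenCV 4.12 (cv2) and the standard library are available. Lean on these libraries where they do the work, as an engineer would, in place of code of your own. Each camera call takes 0.05 s, during which the arm holds its last target.

## Task

The copper plate has been rinsed and the tank let empty: wind the clockwork timer clockwise by its brass key until the pointer stands in the green band of the dial and let go of it, then lift the copper plate's hanger (red grip) up out of the tank and tip it edgewise about 45 degrees, face still upright, so that one bottom corner points down over the tank's mouth and clear above its rim. Finish like that, holding the plate still in the air for it to drain, with the timer left in the green; leave the two zinc plates hanging in the tank and disturb nothing else.

Things in the scene. Friction and masses are not known exactly. Their poses are not given: they have to be found in the camera images.
- timer: round black clockwork timer lying face up, 100 diameter, face 74 mm above the surface, fixed in place by its weight; origin: centre of its underside. White dial with black ticks; zero at its own -x, the scale runs clockwise seen from above; a green band covers joint values 2.3 to 2.9 rad
- timer_key (a joint): angle of the timer's key, rad: 0 at the zero tick, grows as it is wound clockwise seen from above, stop at 5.2. It starts between 0 and 0.5. A spring resists (about 0.06 N m at first, 0.1 N m in the green band); the movement holds the key where it is let go. The aim is the green band, 2.3 to 2.9
- key_grip (a point): centre of the key's upright brass wing, 101 mm above the surface: 42 long, 10 thick, 34 high (top 116 mm above the surface), over a dark disc of 49 diameter whose top is 79 mm above the surface. The axes turn with the key: x along the wing (the white pointer line on the disc, and a dark line on the wing, are at its -x end), y across its thickness, z up on the turning axis
- tank: open-topped white rinse tank, empty, fixed: 110 (own x) by 210 (own y), 106 high, walls 5 thick; origin: centre of its underside, z up. The long rims have three pairs of notches 10 deep and 13 wide, at y = -64, 0 and +64 mm, each carrying one hanger's bar across the tank (along x). A small brass drain cock sticks out 30 mm at the +y end, below 45 mm
- copper_grip (a point): centre of the red grip of the copper plate's hanger, at the start 124 mm above the surface, in any notch. Grip: 40 wide (x), 12 thick (y), 43 high, standing on the middle of a steel bar 132 long, 8 thick, 7 high, whose underside is 28 mm below this point. Axes: x along the bar, y the plate's normal, z up. Hanger with plate about 0.25 kg; only gravity holds it in the notches
- copper_corner_a (a point): bottom corner of the copper plate at its -x side: 42 mm to -x and 112 mm below the grip's centre (hanger's axes). The plate, 84 wide, 80 high, 3 thick, hangs in the bar's plane. Its corners leave the tank once the hanger is lifted 94 mm
- copper_corner_b (a point): bottom corner of the copper plate at its +x side: 42 mm to +x and 112 mm below the grip's centre (hanger's axes)
- zinc_1_grip (a point): centre of a grey grip: same hanger with a zinc plate (silver), in another notch; leave it
- zinc_2_grip (a point): centre of the other grey grip: same hanger with a zinc plate (silver), in the third notch; leave it
- jar_mid (a point): middle (half-way up) of a brown rosin jar with a black lid, 58 diameter, 76 high; leave it
- loupe_mid (a point): middle of a black eye loupe, 43 diameter, 41 high; leave it
- tube_mid (a point): middle of a white ink tube with a blue band lying flat, 49 by 122, 31 high; leave it

How it is judged:
On the way, in this order (a step that is already met when the one before it is completed fails the run):
1. the timer's pointer stands in the green band and the key has been let go (value of joint timer_key between 2.3 and 2.9 rad and contact force between the fingers and timer below 0.2 N), for 0.2 s.
2. the copper plate has been lifted out, both bottom corners above the tank's rim (height (world z) of each of copper_corner_a, copper_corner_b above 0.106 m), for 0.1 s.
At the end, for the whole second after the job is handed in: Copper plate held still, touching only the gripper: tipped 30-60 deg in its plane, face within 17 deg of upright, lowest corner over the tank mouth and 10 mm or more above its rim. Key let go at 2.3-2.9 rad. Zinc hangers, jar, loupe, tube within 20 mm of their starts (all of step 1 and ((x of copper_corner_a in the frame of tank between -0.05 and 0.05 m and y of copper_corner_a in the frame of tank between -0.1 and 0.1 m and height (world z) of copper_corner_a above 0.116 m and angle between copper_grip's own x axis and vertical below 1.2 rad) or (x of copper_corner_b in the frame of tank between -0.05 and 0.05 m and y of copper_corner_b in the frame of tank between -0.1 and 0.1 m and height (world z) of copper_corner_b above 0.116 m and angle between copper_grip's own x axis and vertical above 1.94 rad)) and angle between copper_grip's own z axis and vertical between 0.52 and 1.05 rad and angle between copper_grip's own y axis and vertical between 1.27 and 1.87 rad and contact force between the fingers and copper above 1 N and contact force between copper and tank below 0.1 N and linear speed of copper below 0.03 m/s and angular speed of copper below 0.2 rad/s and distance of each of zinc_1_grip, zinc_2_grip, jar_mid, loupe_mid, tube_mid from where it was at the start of the episode below 0.02 m); the arm keeps its last pose, push and grip.
It fails at once if a zinc plate or a bystander is shifted by more than 40 mm (distance of any of zinc_1_grip, zinc_2_grip, jar_mid, loupe_mid, tube_mid from where it was at the start of the episode above 0.04 m).
It also fails if it takes over 64 s, if anything falls off the work surface, if the arm or the gripper's body presses on something with over 40 N, if the wrist force passes 120 N, or if a joint passes its speed limit or range.

## Working session

There is one attempt and no reset: what is moved stays moved. The work goes in short steps, Python scripts to look and compute and a shell command to move; the robot and the scene stay as the last step left them, time stands still between calls to the robot, and variables do not carry over. Pictures are saved under pics/ and viewed, and the job is handed in when it is done.

```bash
mkdir -p pics; ls
cat > h.py <<'E'
import numpy as np, cv2
from scipy.spatial.transform import Rotation as R
from station import status, eyes, workorder
def rot(q): return R.from_quat([q[1],q[2],q[3],q[0]])
def shot(name,f):
    c=eyes.read_camera(name); cv2.imwrite('pics/'+f+'.png',cv2.cvtColor(c['image'],cv2.COLOR_RGB2BGR))
    np.savez('pics/'+f+'.npz',**{k:np.array(v) for k,v in c.items()})
    return c
def load(f): 
    d=np.load('pics/'+f+'.npz'); return {k:d[k] for k in d}
def ray(c,u,v):
    K=c['intrinsics']; d=np.linalg.inv(K)@[u,v,1]; d=np.array([d[0],-d[1],-d[2]])
    return np.array(c['position']),rot(c['orientation']).apply(d)
def onz(c,u,v,z):
    p,d=ray(c,u,v); return p+d*(z-p[2])/d[2]
def proj(c,P):
    x=rot(c['orientation']).inv().apply(np.array(P)-c['position']); x=np.array([x[0],-x[1],-x[2]]); k=c['intrinsics']@x; return k[:2]/k[2]
E
python3 - <<'E'
from h import *
for n in ['scene','top','wrist']:
    c=shot(n,n+'0'); print(n,c['position'],c['orientation'],c['intrinsics'].tolist() if hasattr(c['intrinsics'],'tolist') else c['intrinsics'],c.keys())
print(status.get_obs())
E
```

```text
pics
scene [-0.21378944  0.56459304  0.69120545] [-0.41691706 -0.22075585  0.42205848  0.77415351] [[474.1231198918531, 0.0, 320.0676538213192], [0.0, 474.1231198918531, 197.15628904597742], [0.0, 0.0, 1.0]] dict_keys(['image', 'intrinsics', 'position', 'orientation'])
top [0.48473363 0.0292392  1.30530902] [ 0.71103468  0.01252471 -0.01334206 -0.70291878] [[460.35995945133095, 0.0, 322.29602048337915], [0.0, 460.35995945133095, 194.38182582547265], [0.0, 0.0, 1.0]] dict_keys(['image', 'intrinsics', 'position', 'orientation'])
wrist [ 0.23443714 -0.63624772  0.37346544] [ 0.77641055 -0.12079089  0.09645882 -0.6109762 ] [[321.72564397140366, 0.0, 318.7099933808653], [0.0, 321.72564397140366, 199.91754647246825], [0.0, 0.0, 1.0]] dict_keys(['image', 'intrinsics', 'position', 'orientation'])
{'t': 0.15, 'q': array([ 1.22593331,  0.47766583,  0.02236396,  1.55618023, -0.01145945,
        1.10928957, -0.08309724]), 'joint_vel': array([ 1.43749497e-03, -1.98431333e-03, -5.48154369e-05, -2.21736141e-03,
        1.61367986e-03, -2.41431164e-03, -9.75759842e-04]), 'joint_torque': array([ 3.14092307e-03, -5.96924078e+01,  1.61022607e+00, -2.81489950e+01,
        1.26557762e-02,  6.63273837e-03, -2.18624973e-05]), 'eef_pos': array([ 0.15819804, -0.65575248,  0.23053074]), 'tool_rot': array([-6.90258253e-04,  9.92999440e-01,  1.18116942e-01, -1.54713949e-04]), 'contact_force': array([0.70987463, 1.09182407, 1.30278456]), 'torque': array([-0.07011985, -0.03121008, -0.04296026]), 'gripper_width': 0.9991991701531404}
```

View pics/top0.png

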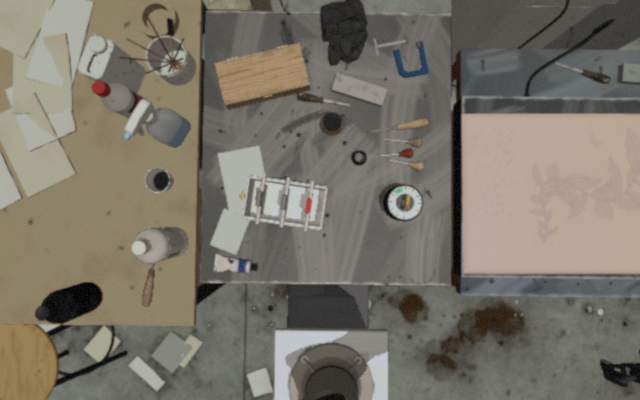

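View pics/scene0.png

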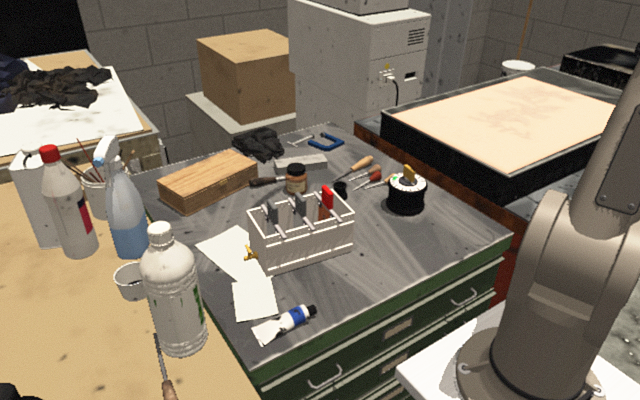

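Run:
```python
import cv2
a=cv2.imread('pics/top0.png'); s=cv2.imread('pics/scene0.png')
cv2.imwrite('pics/z1.png',cv2.resize(a[160:245,225:435],None,fx=3.8,fy=3.8,interpolation=cv2.INTER_CUBIC))
cv2.imwrite('pics/z2.png',cv2.resize(a[180:225,380:430],None,fx=12,fy=12,interpolation=cv2.INTER_CUBIC))
cv2.imwrite('pics/z3.png',cv2.resize(s[150:290,240:440],None,fx=4,fy=4,interpolation=cv2.INTER_CUBIC))
```

```text
(no output)
```

View pics/z1.png

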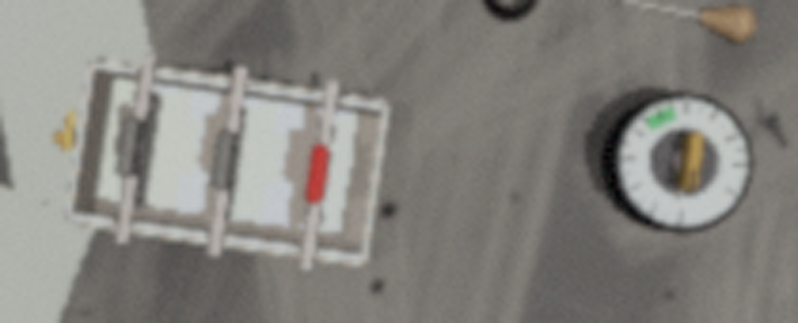

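View pics/z2.png

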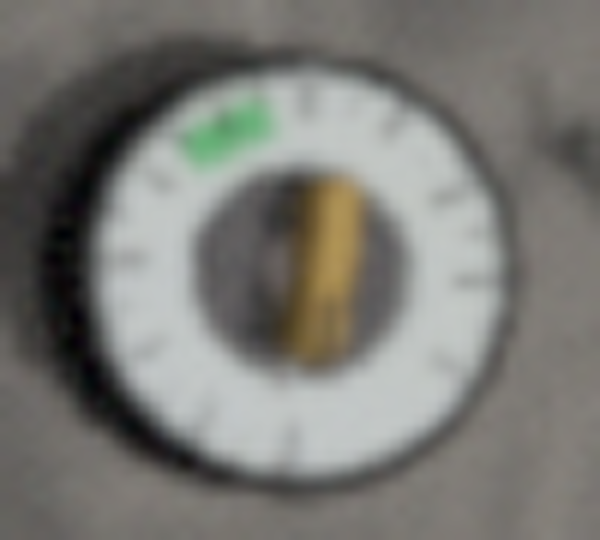

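View pics/z3.png

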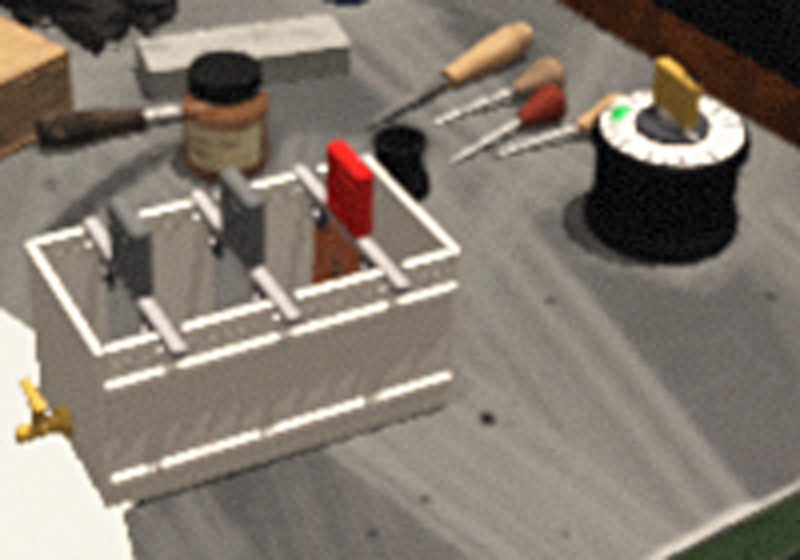

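```bash
cat > m.py <<'E'
from h import *
c=load('top0'); s=load('scene0')
def z(u,v): return 380+(u+.5)/12-.5, 180+(v+.5)/12-.5
ctr=onz(c,*z(302,270),.074); print('dial ctr',ctr)
img=c['image']; hsv=cv2.cvtColor(img,cv2.COLOR_RGB2HSV)
def blob(m,x0,x1,y0,y1):
    k=np.zeros_like(m); k[y0:y1,x0:x1]=m[y0:y1,x0:x1]; n,l,st,ce=cv2.connectedComponentsWithStats((k>0).astype(np.uint8)); i=1+np.argmax(st[1:,4]); return l==i,ce[i],st[i]
white=((hsv[...,2]>165)).astype(np.uint8)
m,ce,st=blob(white,380,430,180,225)
cn,_=cv2.findContours(m.astype(np.uint8),cv2.RETR_EXTERNAL,cv2.CHAIN_APPROX_NONE); e=cv2.fitEllipse(cv2.convexHull(max(cn,key=len))); print('ellipse',e); ctr2=onz(c,*e[0],.074); print('ctr2',ctr2)
g=((hsv[...,0]>45)&(hsv[...,0]<80)&(hsv[...,1]>70)); m,ce,st=blob(g,380,430,180,225); G=onz(c,*ce,.074); print('green',G,st[4]); 
ag=np.arctan2(*(G-ctr2)[[1,0]]); print('green ang',np.degrees(ag),'zero ang',np.degrees(ag+2.6))
b=((hsv[...,0]>14)&(hsv[...,0]<28)&(hsv[...,1]>90)); m,ce,st=blob(b,395,420,190,215)
ys,xs=np.nonzero(m); pts=np.array([onz(c,x,y,.112)[:2] for x,y in zip(xs,ys)]); print('key',pts.mean(0),len(pts)); w,v=np.linalg.eigh(np.cov(pts.T)); print('key axis',np.degrees(np.arctan2(v[1,1],v[0,1])),np.sqrt(w*12))
# grips
r=((hsv[...,0]<8)|(hsv[...,0]>172))&(hsv[...,1]>120); m,ce,st=blob(r,290,330,180,230); print('red',ce,st,onz(c,*ce,.1455))
hs=cv2.cvtColor(s['image'],cv2.COLOR_RGB2HSV); r=((hs[...,0]<8)|(hs[...,0]>172))&(hs[...,1]>140); m2,ce2,st2=blob(r,310,340,180,215); print('red scene',ce2,st2, 'pred of top-est',proj(s,onz(c,*ce,.1455)-[0,0,.0215]))
E
python3 m.py
```

```text
dial ctr [ 0.51183686 -0.19263944  0.074     ]
ellipse ((404.64288330078125, 202.40158081054688), (32.001522064208984, 32.2679443359375), 90.68899536132812)
ctr2 [ 0.51087187 -0.19246903  0.074     ]
green [ 0.54217469 -0.17605292  0.074     ] 14
green ang 27.67381590242691 zero ang 176.64284263644095
key [ 0.51134877 -0.19028934] 70
key axis 170.8848448139406 [0.01276722 0.03728753]
red [307.96363636 205.49090909] [306 199   5  14  55] [0.49877635 0.0639176  0.1455    ]
red scene [326.91037736 196.80188679] [322 185  11  24 212] pred of top-est [327.07002351 196.98560843]
```

```bash
cat >> h.py <<'E'
def down(yaw): # tool pointing down, x axis at yaw deg
    a=np.radians(yaw); x=[np.cos(a),np.sin(a),0]; z=[0,0,-1]; return R.from_matrix(np.column_stack([x,np.cross(z,x),z]))
def goal(p,Rg):
    o=status.get_obs(); Rt=rot(o['tool_rot']); d=Rt.inv().apply(np.array(p)-o['eef_pos']); rv=np.degrees((Rt.inv()*Rg).as_rotvec())
    print('t',round(o['t'],2),'pos',o['eef_pos'].round(4),'yaw',np.degrees(np.arctan2(*Rt.as_matrix()[[1,0],0])).round(1),'q',o['q'].round(2),'F',o['contact_force'].round(1)); print('shift',d.round(4),'turn',rv.round(1))
E
python3 -c "
from h import *
goal([.50,-.20,.28],down(171))"
```

```text
t 0.15 pos [ 0.1582 -0.6558  0.2305] yaw 13.6 q [ 1.23  0.48  0.02  1.56 -0.01  1.11 -0.08] F [0.7 1.1 1.3]
shift [ 0.4392 -0.3629 -0.049 ] turn [-0.000e+00 -1.000e-01 -1.574e+02]
```

```bash
python3 -m jog '0 0 -0.05 0 0 -8 0.06; 0.03 -0.03 -0.05 0 0 -16 0.06; 0.06 -0.06 -0.05 0 0 -24 0.06; 0.09 -0.09 -0.05 0 0 -32 0.06; 0.12 -0.12 -0.05 0 0 -40 0.06' 40; python3 -c "
from h import *
goal([.50,-.20,.28],down(171))"
```

```text
t: 0.65
eef_pos: [0.2474, -0.5097, 0.2811]
tool_rot: [-0.0, 0.891, 0.453, -0.0]
contact_force: [0.1, 0.4, 0.8]
gripper_width: 0.706
t 0.65 pos [ 0.2474 -0.5097  0.2811] yaw 53.9 q [ 1.15  0.26 -0.17  1.75  0.05  1.13  0.33] F [0.1 0.4 0.8]
shift [0.3991 0.0215 0.0011] turn [  -0.    -0.  -117.1]
```

```bash
python3 -m jog '0.04 0.002 0 0 0 -8 0.06; 0.08 0.004 0 0 0 -16 0.06; 0.12 0.006 0 0 0 -24 0.06; 0.16 0.008 0 0 0 -32 0.06; 0.2 0.01 0 0 0 -40 0.06'; python3 -c "
from h import *
goal([.50,-.20,.28],down(171))"
```

```text
t: 1.15
eef_pos: [0.3743, -0.355, 0.2813]
tool_rot: [-0.0, 0.683, 0.731, -0.0]
contact_force: [1.5, -0.1, -0.3]
gripper_width: 0.701
t 1.15 pos [ 0.3743 -0.355   0.2813] yaw 93.9 q [ 0.98  0.19 -0.39  1.85  0.08  1.11  0.63] F [ 1.5 -0.1 -0.3]
shift [0.1461 0.1359 0.0012] turn [ -0.   -0.  -77.1]
```

```bash
python3 -m jog '0.03 0.027 0 0 0 -8 0.06; 0.06 0.054 0 0 0 -16 0.06; 0.09 0.081 0 0 0 -24 0.06; 0.12 0.11 0 0 0 -32 0.06; 0.146 0.136 0 0 0 -40 0.06';python3 -m jog '0 0 0 0 0 -8 0.06; 0 0 0 0 0 -16 0.06; 0 0 0 0 0 -24 0.06; 0 0 0 0 0 -32 0.06; 0 0 0 0 0 -37 0.06'; python3 -c "
from h import *
goal([.51,-.191,.15],down(171)); shot('wrist','w1')"
```

```text
t: 1.65
eef_pos: [0.5012, -0.2003, 0.2813]
tool_rot: [-0.0, 0.391, 0.92, 0.0]
contact_force: [0.6, -1.2, -0.7]
gripper_width: 0.703
t: 2.15
eef_pos: [0.5001, -0.2022, 0.281]
tool_rot: [-0.0, 0.08, 0.997, 0.0]
contact_force: [0.4, 1.0, 0.7]
gripper_width: 0.701
t 2.15 pos [ 0.5001 -0.2022  0.281 ] yaw 170.8 q [ 0.85  0.28 -0.7   1.78  0.2   1.15  1.5 ] F [0.4 1.  0.7]
shift [-0.0081  0.0127  0.131 ] turn [ 0.  -0.  -0.2]
```

View pics/w1.png

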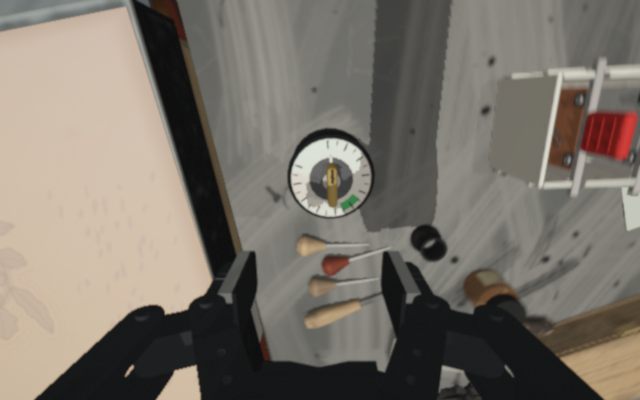

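Run:
```python
from h import *
c=load('w1'); im=cv2.cvtColor(c['image'],cv2.COLOR_RGB2BGR)
cv2.imwrite('pics/w1z.png',cv2.resize(im[120:230,280:385],None,fx=5.4,fy=5.4,interpolation=cv2.INTER_CUBIC))
hsv=cv2.cvtColor(c['image'],cv2.COLOR_RGB2HSV)
w=((hsv[...,2]>150)&(hsv[...,1]<60)).astype(np.uint8); w[:,:285]=0;w[:,380:]=0;w[:125]=0;w[225:]=0
n,l,st,ce=cv2.connectedComponentsWithStats(w); i=1+np.argmax(st[1:,4]); cn,_=cv2.findContours((l==i).astype(np.uint8),cv2.RETR_EXTERNAL,cv2.CHAIN_APPROX_NONE)
e=cv2.fitEllipse(cv2.convexHull(max(cn,key=len))); C=onz(c,*e[0],.074); print(e,C)
g=((hsv[...,0]>45)&(hsv[...,0]<85)&(hsv[...,1]>70)); g[:,:285]=0;g[:,380:]=0;g[:125]=0;g[225:]=0
ys,xs=np.nonzero(g); G=onz(c,xs.mean(),ys.mean(),.074); a=np.degrees(np.arctan2(*(G-C)[[1,0]])); print(len(xs),G,'green',a,'zero',a+149)
for t in np.argwhere(g)[[0,-1]]: pass
A=[np.degrees(np.arctan2(*(onz(c,x,y,.074)-C)[[1,0]])) for x,y in zip(xs,ys)]; print(min(A),max(A))
```

```text
((330.121337890625, 176.98524475097656), (77.48604583740234, 79.01718139648438), 58.896087646484375) [ 0.50921896 -0.18926104  0.074     ]
122 [ 0.54167746 -0.17245811  0.074     ] green 27.36943951021853 zero 176.36943951021854
12.123040703878024 42.646301771467876
```

View pics/w1z.png

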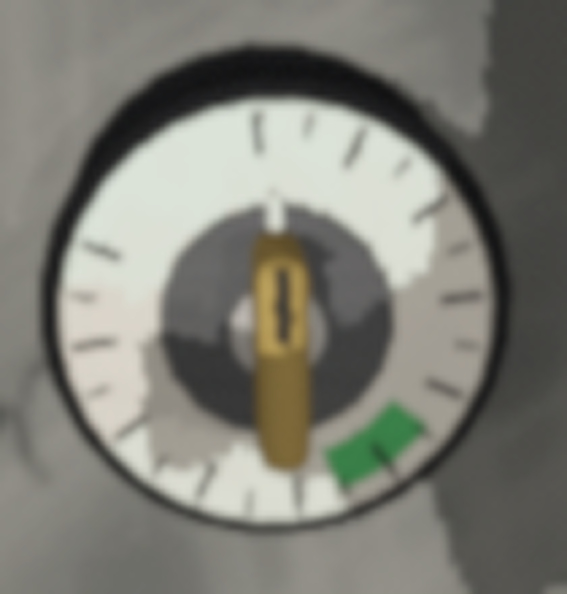

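```bash
python3 -m jog '-0.008 0.013 0.04 0 0 0 0.05; -0.008 0.013 0.08 0 0 0 0.05; -0.008 0.013 0.12 0 0 0 0.05; -0.008 0.013 0.15 0 0 0 0.05; -0.008 0.013 0.15 0 0 0 0.05'; python3 -c "
from h import *
goal([.51,-.191,.088],down(171)); shot('wrist','w2');shot('scene','s2')"
```

```text
t: 2.7
eef_pos: [0.5071, -0.1901, 0.1274]
tool_rot: [-0.004, 0.083, 0.997, 0.001]
contact_force: [-0.7, -0.0, -0.0]
gripper_width: 0.585
t 2.7 pos [ 0.5071 -0.1901  0.1274] yaw 170.5 q [ 0.75  0.47 -0.64  1.93  0.36  0.87  1.33] F [-0.7 -0.  -0. ]
shift [-0.0033 -0.0005  0.0393] turn [ 0.1 -0.5 -0.5]
```

View pics/w2.png

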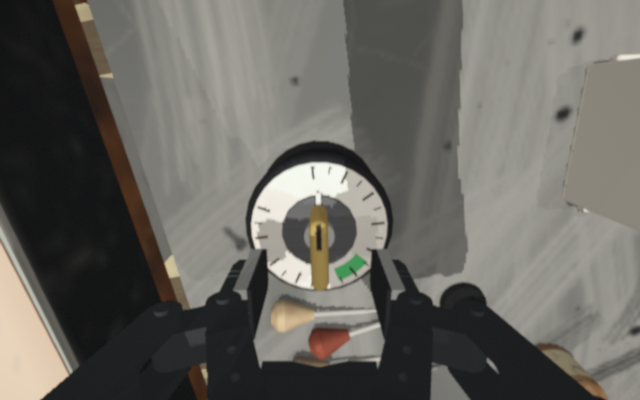

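```bash
python3 -m jog '-0.001 0 0.02 0 0 0 0.05; -0.001 0 0.039 0 0 0 0.05; -0.001 0 0.039 0 0 0 0.05; -0.001 0 0.039 0 0 0 0.05'; python3 -c "
from h import *
goal([.51,-.191,.088],down(171)); shot('wrist','w3');shot('scene','s3')"
```

```text
t: 3.2
eef_pos: [0.5125, -0.1912, 0.0941]
tool_rot: [0.001, 0.082, 0.997, -0.0]
contact_force: [0.1, 0.3, 0.2]
gripper_width: 0.58
t 3.2 pos [ 0.5125 -0.1912  0.0941] yaw 170.5 q [ 0.72  0.52 -0.61  1.95  0.41  0.8   1.29] F [0.1 0.3 0.2]
shift [ 0.0025 -0.0002  0.0061] turn [-0.   0.1 -0.5]
```

View pics/s3.png

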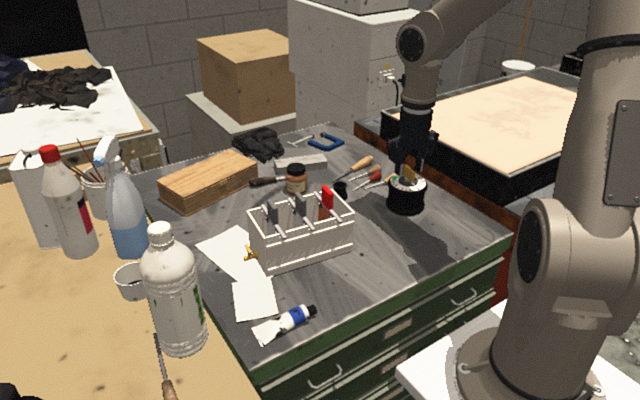

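View pics/w3.png

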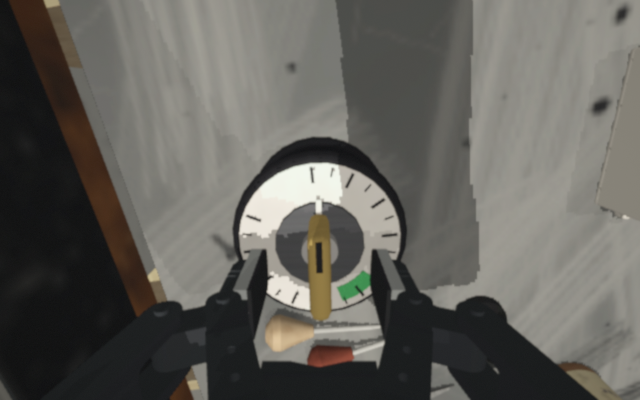

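```bash
python3 -m jog '0.002 0 0.004 0 0 0 0.05; 0.002 0 0.004 0 0 0 0.0; 0.002 0 0.004 0 0 0 0;0.002 0 0.004 0 0 0 0;0.002 0 0.004 0 0 0 0' 40;python3 -m jog '0 0 0 0 0 0 0;0 0 0 0 0 0 0;0 0 0 0 0 0 0'; python3 -c "
from h import *
goal([.51,-.191,.088],down(171)); shot('wrist','w4')"
```

```text
t: 3.8
eef_pos: [0.5095, -0.1903, 0.0886]
tool_rot: [0.0, 0.082, 0.997, 0.0]
contact_force: [-0.9, 2.1, 2.9]
gripper_width: 0.109
t: 4.1
eef_pos: [0.5095, -0.1904, 0.0885]
tool_rot: [0.0, 0.082, 0.997, 0.0]
contact_force: [-0.5, 0.9, 5.3]
gripper_width: 0.114
t 4.1 pos [ 0.5095 -0.1904  0.0885] yaw 170.6 q [ 0.72  0.52 -0.61  1.96  0.41  0.79  1.29] F [-0.5  0.9  5.3]
shift [-0.0006 -0.0006  0.0005] turn [ 0.   0.  -0.4]
```

View pics/w4.png

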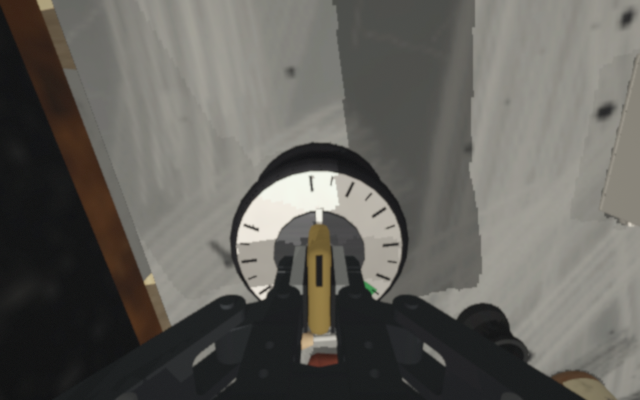

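```bash
python3 -m jog '0 0 0 0 0 8 0;0 0 0 0 0 16 0;0 0 0 0 0 24 0;0 0 0 0 0 32 0;0 0 0 0 0 40 0'; python3 -c "
from h import *
goal([.5095,-.1905,.0885],down(27.5))"
```

```text
t: 4.65
eef_pos: [0.51, -0.1895, 0.0886]
tool_rot: [0.0, 0.42, 0.907, 0.001]
contact_force: [-0.7, 3.6, 2.7]
gripper_width: 0.107
t 4.65 pos [ 0.51   -0.1895  0.0886] yaw 130.3 q [ 0.59  0.49 -0.44  1.97  0.3   0.75  0.68] F [-0.7  3.6  2.7]
shift [-0.0004 -0.0011  0.0001] turn [ 1.000e-01 -1.000e-01  1.028e+02]
```

```bash
for i in 1 2; do :; done; python3 -m jog '0 0 0 0 0 8 0;0 0 0 0 0 16 0;0 0 0 0 0 24 0;0 0 0 0 0 32 0;0 0 0 0 0 40 0';python3 -m jog '0 0 0 0 0 8 0;0 0 0 0 0 16 0;0 0 0 0 0 24 0;0 0 0 0 0 32 0;0 0 0 0 0 40 0'; python3 -c "
from h import *
goal([.5095,-.1905,.0885],down(27.5));shot('wrist','w5')"
```

```text
t: 5.15
eef_pos: [0.5109, -0.1892, 0.0886]
tool_rot: [0.001, 0.705, 0.709, 0.001]
contact_force: [4.1, 4.4, 1.3]
gripper_width: 0.108
t: 5.65
eef_pos: [0.5119, -0.1894, 0.0886]
tool_rot: [0.001, 0.905, 0.425, 0.002]
contact_force: [5.8, 2.2, -3.3]
gripper_width: 0.107
t 5.65 pos [ 0.5119 -0.1894  0.0886] yaw 50.3 q [ 0.33  0.45 -0.11  1.98  0.07  0.71 -0.52] F [ 5.8  2.2 -3.3]
shift [-0.0024 -0.0011  0.0001] turn [ 0.1 -0.2 22.8]
```

View pics/w5.png

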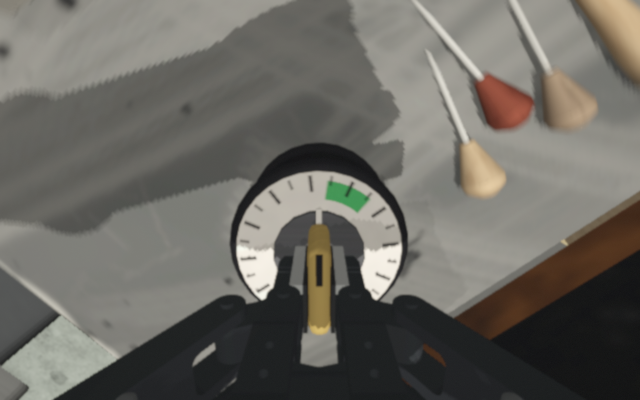

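```bash
python3 -m jog '0 0 0 0 0 8 0;0 0 0 0 0 15 0;0 0 0 0 0 22 0;0 0 0 0 0 22 0'; python3 -c "
from h import *
goal([.5095,-.1905,.0885],down(27.5));shot('wrist','w6')"
```

```text
t: 6.1
eef_pos: [0.5122, -0.1899, 0.0886]
tool_rot: [0.001, 0.969, 0.246, 0.002]
contact_force: [6.7, 1.4, -3.3]
gripper_width: 0.106
t 6.1 pos [ 0.5122 -0.1899  0.0886] yaw 28.5 q [ 0.25  0.45 -0.01  1.99  0.01  0.7  -0.84] F [ 6.7  1.4 -3.3]
shift [-0.0027 -0.0007  0.0001] turn [ 0.2 -0.2  1. ]
```

View pics/w6.png

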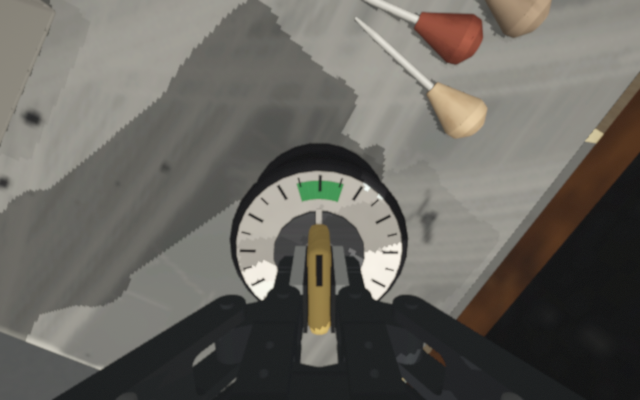

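Pointer (319,215) stands at the middle of the green band (320,190). Release.

```bash
python3 -m jog '0 0 0 0 0 0 0.045;0 0 0 0 0 0 0.045;0 0 0 0 0 0 0.045;0 0 0 0 0 0 0.045;0 0 0 0 0 0 0.045'; python3 -c "
from h import *
print(status.get_obs()['eef_pos'])";  python3 -m jog '0 0 -0.04 0 0 0 0.045;0 0 -0.08 0 0 0 0.045;0 0 -0.12 0 0 0 0.045;0 0 -0.16 0 0 0 0.045;0 0 -0.16 0 0 0 0.045'; python3 -c "
from h import *
goal([.499,.064,.25],down(90));shot('wrist','w7');shot('scene','s7');shot('top','t7')"
```

```text
t: 6.65
eef_pos: [0.5091, -0.1907, 0.0882]
tool_rot: [-0.0, 0.969, 0.247, -0.0]
contact_force: [0.7, -0.4, -0.2]
gripper_width: 0.53
[ 0.50912935 -0.19073412  0.08822949]
t: 7.15
eef_pos: [0.5125, -0.1916, 0.2542]
tool_rot: [0.003, 0.969, 0.246, 0.005]
contact_force: [-0.1, -0.6, -0.2]
gripper_width: 0.525
t 7.15 pos [ 0.5125 -0.1916  0.2542] yaw 28.5 q [ 0.25  0.24 -0.01  1.84  0.    1.05 -0.83] F [-0.1 -0.6 -0.2]
shift [ 0.1103 -0.231   0.0034] turn [  0.6  -0.2 -61.5]
```

View pics/w7.png

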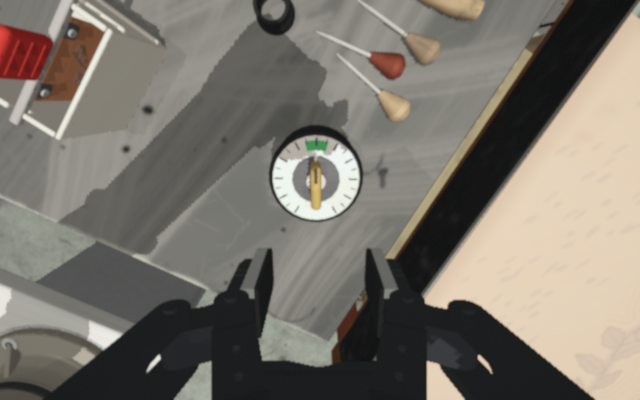

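Run:
```python
from h import *
c=load('top0')
z=lambda u,v:(225+(u+.5)/3.8-.5,160+(v+.5)/3.8-.5)
for n,a,b in [('red',(331,85),(307,265)),('mid',(239,72),(216,252)),('l',(147,62),(123,240))]:
    A=onz(c,*z(*a),.103);B=onz(c,*z(*b),.103); print(n,A,B,np.linalg.norm(A-B),np.degrees(np.arctan2(*(A-B)[[1,0]])),(A+B)/2)
goal([.499,.064,.255],down(-7.5))
```

```text
red [0.5608364  0.05609269 0.103     ] [0.43700725 0.07103031 0.103     ] 0.12472686385729319 -6.878401848500805 [0.49892183 0.0635615  0.103     ]
mid [0.56907046 0.11954212 0.103     ] [0.44519335 0.13355744 0.103     ] 0.124667425310813 -6.454936726900291 [0.50713191 0.12654978 0.103     ]
l [0.57523763 0.18298355 0.103     ] [0.45268217 0.19747003 0.103     ] 0.12340866786891605 -6.741283365132999 [0.5139599  0.19022679 0.103     ]
t 7.3 pos [ 0.5089 -0.1905  0.2478] yaw 28.6 q [ 0.25  0.25 -0.01  1.85  0.    1.04 -0.83] F [ 0.   1.2 -0.4]
shift [ 0.113  -0.2282 -0.0071] turn [-0.   0.  36.1]
```

```bash
python3 -m jog '0.02 -0.04 -0.01 0 0 8 0.045; 0.04 -0.08 -0.01 0 0 16 0.045; 0.06 -0.12 -0.01 0 0 24 0.045; 0.085 -0.17 -0.01 0 0 32 0.045; 0.1 -0.2 -0.01 0 0 35 0.045';python3 -m jog '0.004 -0.03 0 0 0 0 0.045;0.004 -0.03 0 0 0 0 0.045;0.004 -0.03 0 0 0 0 0.045'; python3 -c "
from h import *
goal([.499,.064,.255],down(-6.7));shot('wrist','w8')"
```

```text
t: 7.8
eef_pos: [0.5003, 0.0336, 0.2565]
tool_rot: [0.001, 0.998, -0.059, -0.001]
contact_force: [1.3, 0.5, -0.3]
gripper_width: 0.525
t: 8.1
eef_pos: [0.508, 0.0624, 0.2566]
tool_rot: [0.001, 0.998, -0.055, -0.002]
contact_force: [0.4, -0.9, 0.3]
gripper_width: 0.523
t 8.1 pos [0.508  0.0624 0.2566] yaw -6.3 q [-0.15  0.19 -0.1   1.9   0.02  1.05 -1.95] F [ 0.4 -0.9  0.3]
shift [-0.0091 -0.0006  0.0016] turn [0.1 0.2 0.4]
```

View pics/w8.png

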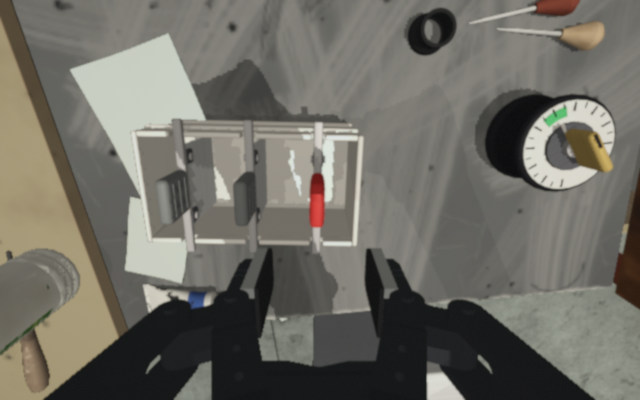

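Run:
```python
from h import *
c=load('w8'); 
A=onz(c,319,123,.103);B=onz(c,316.5,250,.103); print(A,B,np.linalg.norm(A-B),np.degrees(np.arctan2(*(A-B)[[1,0]])),(A+B)/2)
goal([.499,.0635,.16],down(-6.7))
```

```text
[0.56299336 0.05731262 0.103     ] [0.43764105 0.07372852 0.103     ] 0.1264226343192711 -7.460891804934786 [0.5003172  0.06552057 0.103     ]
t 8.15 pos [0.5081 0.0613 0.2569] yaw -6.5 q [-0.15  0.19 -0.1   1.9   0.02  1.05 -1.95] F [ 0.2 -0.6 -1.2]
shift [-0.0091 -0.0013  0.0969] turn [0.1 0.1 0.2]
```

```bash
python3 -m jog '-0.009 -0.003 0.04 0 0 0 0.045; -0.009 -0.003 0.08 0 0 0 0.045; -0.009 -0.003 0.11 0 0 0 0.045; -0.009 -0.003 0.11 0 0 0 0.045'; python3 -c "
from h import *
goal([.499,.0645,.11],down(-6.9));shot('wrist','w9')"
```

```text
t: 8.55
eef_pos: [0.4968, 0.0636, 0.1443]
tool_rot: [0.002, 0.998, -0.057, -0.004]
contact_force: [-0.5, 0.2, 0.1]
gripper_width: 0.525
t 8.55 pos [0.4968 0.0636 0.1443] yaw -6.6 q [-0.16  0.31 -0.11  2.04  0.05  0.81 -1.98] F [-0.5  0.2  0.1]
shift [ 0.0024 -0.0013  0.0343] turn [0.2 0.5 0.3]
```

View pics/w9.png

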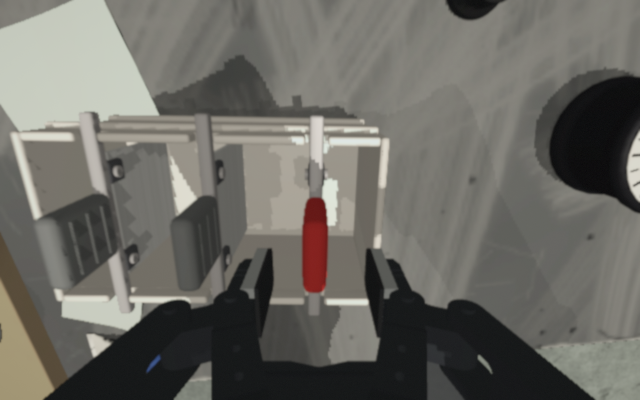

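```bash
python3 -m jog '0.001 -0.001 0.02 0 0 0 0.045; 0.001 -0.001 0.033 0 0 0 0.045; 0.001 -0.001 0.033 0 0 0 0.045;0.001 -0.001 0.033 0 0 0 0.045'; python3 -c "
from h import *
goal([.499,.0645,.11],down(-6.9));shot('wrist','w10')"
```

```text
t: 9.0
eef_pos: [0.5018, 0.0669, 0.1161]
tool_rot: [-0.0, 0.998, -0.056, 0.0]
contact_force: [-0.0, -0.0, 1.3]
gripper_width: 0.527
t 9.0 pos [0.5018 0.0669 0.1161] yaw -6.5 q [-0.17  0.36 -0.11  2.05  0.06  0.73 -1.99] F [-0.  -0.   1.3]
shift [-0.0026  0.0027  0.0061] turn [-0.  -0.   0.4]
```

View pics/w10.png

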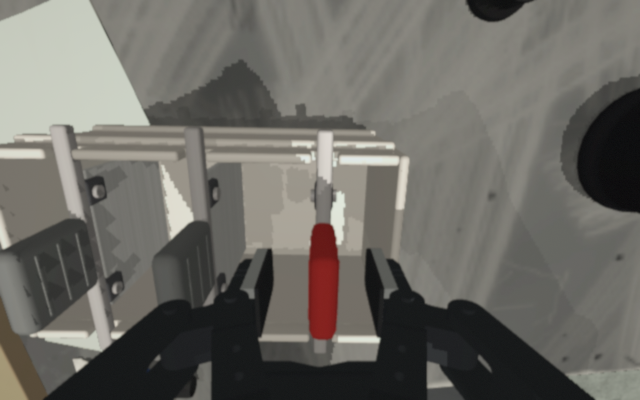

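Now the red centre is at column 323 against a finger midline of 319: 2 mm over. Correct that, go 6 mm lower, and close.

```bash
python3 -m jog '-0.002 0.002 0.005 0 0 0 0.045; -0.002 0.002 0.005 0 0 0 0.045; -0.002 0.002 0.005 0 0 0 0;-0.002 0.002 0.005 0 0 0 0;-0.002 0.002 0.005 0 0 0 0' 80;python3 -m jog '0 0 0 0 0 0 0;0 0 0 0 0 0 0;0 0 0 0 0 0 0;0 0 0 0 0 0 0'; python3 -c "
from h import *
goal([.499,.0645,.22],down(-6.9));shot('wrist','w11')"
```

```text
t: 9.55
eef_pos: [0.4994, 0.0655, 0.1106]
tool_rot: [-0.0, 0.998, -0.056, 0.0]
contact_force: [-0.6, 0.4, 1.2]
gripper_width: 0.131
t: 9.95
eef_pos: [0.4994, 0.0654, 0.1106]
tool_rot: [-0.0, 0.998, -0.056, 0.0]
contact_force: [-0.4, -0.9, 5.6]
gripper_width: 0.127
t 9.95 pos [0.4994 0.0654 0.1106] yaw -6.4 q [-0.17  0.36 -0.11  2.06  0.06  0.72 -1.99] F [-0.4 -0.9  5.6]
shift [-0.0002  0.001  -0.1094] turn [-0.  -0.   0.5]
```

View pics/w11.png

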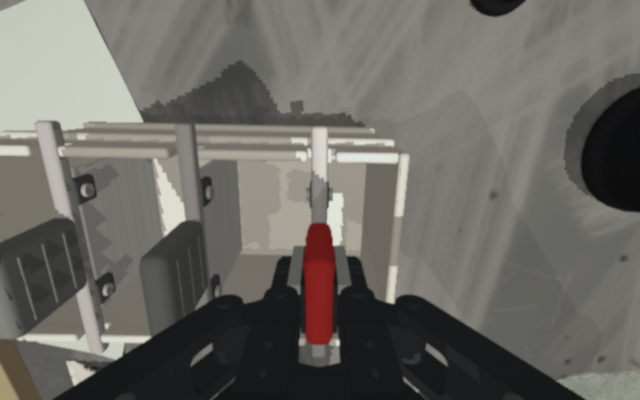

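```bash
python3 -m jog '0 0 -0.015 0 0 0 0;0 0 -0.035 0 0 0 0;0 0 -0.06 0 0 0 0;0 0 -0.085 0 0 0 0;0 0 -0.11 0 0 0 0';python3 -m jog '0 0 -0.025 0 0 0 0;0 0 -0.045 0 0 0 0;0 0 -0.05 0 0 0 0;0 0 -0.05 0 0 0 0'; python3 -c "
from h import *
goal([.499,.0645,.27],down(-6.9));shot('wrist','w12');shot('scene','s12')"
```

```text
t: 10.5
eef_pos: [0.4984, 0.0652, 0.2203]
tool_rot: [0.0, 0.998, -0.056, -0.001]
contact_force: [0.4, -0.4, -2.7]
gripper_width: 0.132
t: 10.9
eef_pos: [0.4991, 0.0653, 0.27]
tool_rot: [-0.0, 0.998, -0.056, 0.0]
contact_force: [0.1, 0.1, -3.6]
gripper_width: 0.127
t 10.9 pos [0.4991 0.0653 0.27  ] yaw -6.4 q [-0.16  0.16 -0.11  1.91  0.02  1.08 -1.96] F [ 0.1  0.1 -3.6]
shift [0.     0.0009 0.    ] turn [-0.  -0.   0.5]
```

View pics/s12.png

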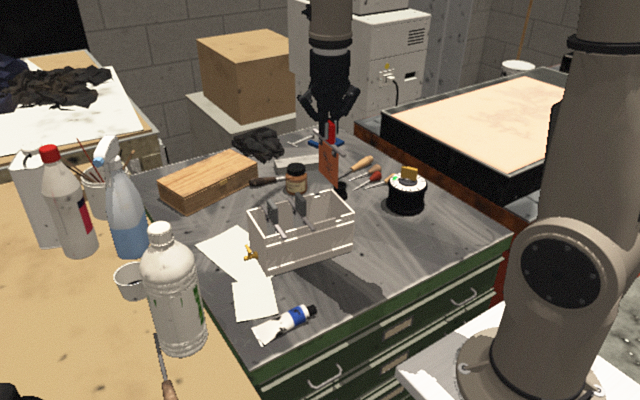

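View pics/w12.png

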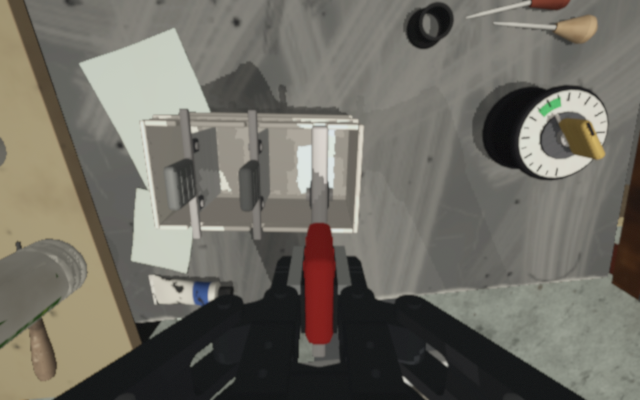

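```bash
python3 -m jog '0.005 0 -0.005 0 -5 0 0;0.01 0 -0.01 0 -10 0 0;0.015 0 -0.02 0 -15 0 0;0.02 0 -0.02 0 -20 0 0;0.02 0 -0.02 0 -20 0 0';python3 -c "
from h import *
o=status.get_obs(); Rt=rot(o['tool_rot']).as_matrix(); print(Rt.round(3),o['q'].round(2),o['contact_force'].round(1))"
```

```text
t: 11.5
eef_pos: [0.5202, 0.0624, 0.2871]
tool_rot: [-0.009, 0.983, -0.056, -0.176]
contact_force: [-0.8, 0.7, -3.1]
gripper_width: 0.13
[[ 0.932 -0.114 -0.344]
 [-0.107 -0.994  0.038]
 [-0.346  0.001 -0.938]] [-0.12  0.38 -0.08  1.61 -0.07  1.48 -1.86] [-0.8  0.7 -3.1]
```

```bash
python3 -m jog '0 0 0 0 -5 0 0;0 0 0 0 -10 0 0;0 0 0 0 -15 0 0;0 0 0 0 -19 0 0;0 0 0 0 -19 0 0';python3 -c "
from h import *
o=status.get_obs(); Rt=rot(o['tool_rot']).as_matrix(); print(Rt.round(3),o['q'].round(2),o['contact_force'].round(1)); print(np.degrees(np.arcsin(-Rt[2,0])))
shot('scene','s13');shot('wrist','w13');shot('top','t13')"
```

```text
t: 12.0
eef_pos: [0.5187, 0.0629, 0.2874]
tool_rot: [-0.018, 0.941, -0.053, -0.335]
contact_force: [0.4, -0.8, -3.7]
gripper_width: 0.125
[[ 0.77  -0.113 -0.628]
 [-0.088 -0.994  0.07 ]
 [-0.632  0.002 -0.775]] [-0.09  0.58 -0.07  1.43 -0.14  1.8  -1.84] [ 0.4 -0.8 -3.7]
39.18327467551165
```

View pics/s13.png

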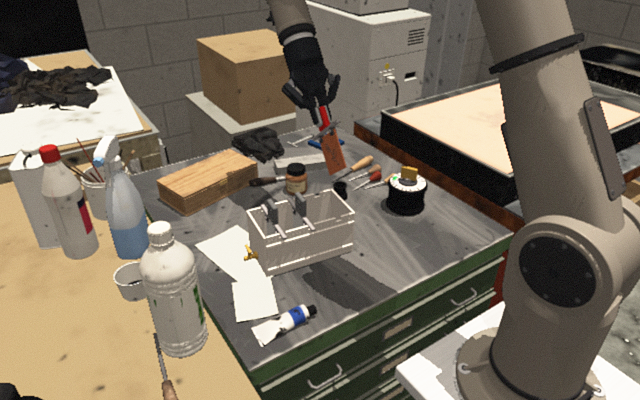

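View pics/w13.png

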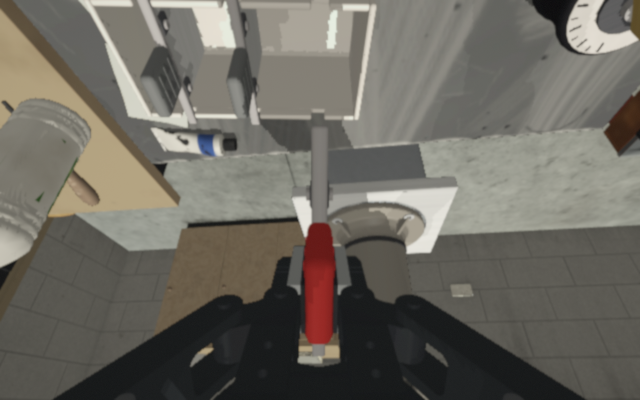

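Run:
```python
from h import *
o=status.get_obs(); Rt=rot(o['tool_rot']); p=o['eef_pos']
f=lambda v:p+Rt.apply(v)
L=f([.042,0,.0986]);H=f([-.042,0,.0986]);print('corners',L,H)
Tc=np.array([.507,.1265]);a=np.radians(-6.8)
d=(L[:2]-Tc);print('tank frame',d@[np.cos(a),np.sin(a)],d@[-np.sin(a),np.cos(a)])
for n in ['scene','top']:
    c=load(n[0]+'13'); print(n,[proj(c,q).round(1) for q in (L,H,f([.066,0,.0111]),f([-.066,0,.0111]),f([0,0,-.0134]))])
c=load('w13'); print('wrist bar end', proj(c,f([.066,0,.008])))
s=cv2.imread('pics/s13.png');t=cv2.imread('pics/t13.png')
cv2.imwrite('pics/z13.png',np.hstack([cv2.resize(s[80:220,265:365],None,fx=4,fy=4,interpolation=3),cv2.resize(t[150:250,260:330],(392,560),interpolation=3)]))
```

```text
corners [0.48969621 0.0666344  0.18700573] [0.42471458 0.0739388  0.23973176]
tank frame -0.010093745826594896 -0.061493313322425365
scene [array([329. , 174.3]), array([345.5, 166.1]), array([313.4, 137.5]), array([337.7, 119.4]), array([321.4, 117.6])]
top [array([306.3, 209. ]), array([302., 237.]), array([309.5, 177.4]), array([302.5, 222.3]), array([306.7, 191.7])]
wrist bar end [320.80611738 126.98147181]
```

View pics/z13.png

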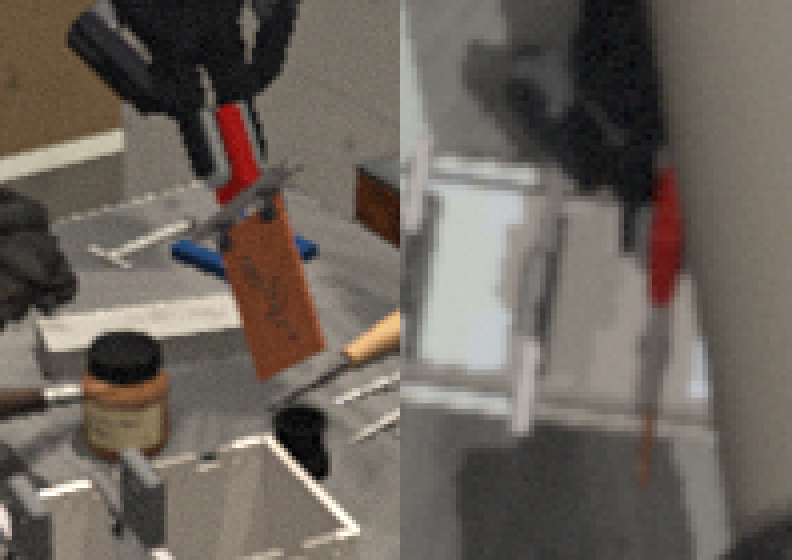

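```bash
python3 -m jog '0 0 0 0 0 0 0;0 0 0 0 0 0 0;0 0 0 0 0 0 0;0 0 0 0 0 0 0;0 0 0 0 0 0 0'
python3 - <<'E'
from h import *
a=load('top0')['image'];c=shot('top','t14');s=shot('scene','s14')
o=status.get_obs();print(abs(o['joint_vel']).max(),o['eef_pos'],o['gripper_width'])
d=cv2.cvtColor(c['image'],cv2.COLOR_RGB2BGR)
cv2.imwrite('pics/z14.png',np.vstack([cv2.resize(cv2.cvtColor(a,cv2.COLOR_RGB2BGR)[100:280,205:435],None,fx=1.65,fy=1.65),cv2.resize(d[100:280,205:435],None,fx=1.65,fy=1.65)]))
s3=load('scene0')['image'][170:350,190:350];s4=s['image'][170:350,190:350]
cv2.imwrite('pics/z15.png',cv2.cvtColor(np.hstack([cv2.resize(s3,None,fx=2.4,fy=2.4),cv2.resize(s4,None,fx=2.4,fy=2.4)]),cv2.COLOR_RGB2BGR))
E
```

```text
t: 12.65
eef_pos: [0.519, 0.0632, 0.2904]
tool_rot: [-0.019, 0.941, -0.053, -0.333]
contact_force: [0.7, -0.9, -2.7]
gripper_width: 0.128
0.0033264600634432323 [0.51906752 0.06312857 0.29030771] 0.1282493532678371
```

View pics/z14.png

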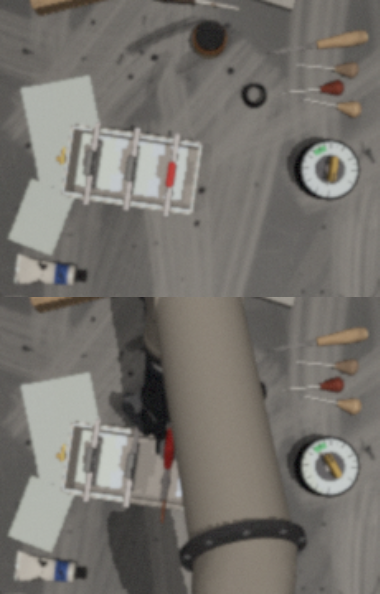

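View pics/z15.png

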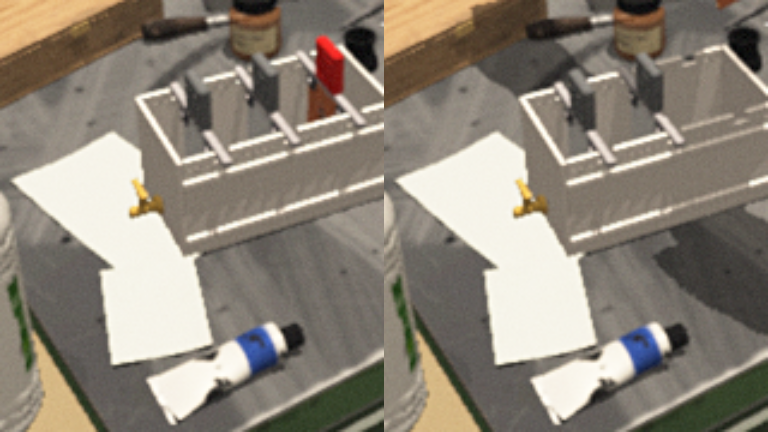

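Everything else is where it was: the zincs, jar, loupe and tube haven't moved, the pointer is in the green, and the arm is still. Handing in.

```bash
python3 -c "
from station import workorder
print(workorder.hand_in())"
```

```text
the job is handed in; nothing more can be done
None
```

I wound the timer clockwise about 142° into the green band and let go. Then I lifted the copper hanger straight up and tipped it in its plane over the tank. The job was handed in with the plate held still, at about 12.7 s of the 64 s allowed; the hand-in gives no verdict.

Last checks before handing in:
- **Timer:** the pointer stands near the middle of the green band, about 2.6 rad by my measurement. The gripper is clear of it.
- **Tilt:** the plate is tipped about 39°. I stopped short of 45° because one arm joint was near its limit; this is inside the allowed 30–60°. The face is upright.
- **Lowest corner:** about 187 mm above the surface, or 81 mm above the rim. In the tank's frame it is near x = -10, y = -61 mm, over the mouth. The scene camera agreed with this to about 2 pixels.
- **Grip:** the gripper had hold of the red grip with 80 N commanded, and the arm was at rest.
- **Other objects:** the zinc plates, jar, loupe and tube showed no visible shift from their starting positions.

One check disagreed slightly: in the wrist picture the end of the bar sat about 15 pixels from where I predicted it. I put this down to the rough bar model or a tilt slip of a degree or two. The scene camera's corner positions did not confirm a slip.

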